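# Pack the vise jaws away and close the case

### The arm

A 6-joint arm with a two-finger parallel gripper is mounted at the origin on the work surface. World frame = base frame: x ahead of the robot, y to its left, z up, the work surface at z = 0. Lengths are in m, angles in rad, forces in N, time in s.
With the tool pointing down it reaches from about 0.35 to 0.85 m from the base axis. Payload 8.1 kg.
Tool frame: the origin (TCP) lies on the mounting face of the last link; the fingertips stand 186 mm ahead of it and the grasp point (between the pads) lies 167 mm ahead of it; z points along the fingers, y is the line along which they close (so a half turn about z gives the same grasp; the last joint's range is limited). The gripper opens to 93 mm and grips with 3 to 60 N. Pads are 15 mm wide; open, the fingers measure 128 mm over their backs; the gripper's body (75 mm by 188 mm) begins 65 mm behind the grasp point.
Start: joints at [1.103, 0.13, 1.488, -0, 1.523, -0.085], TCP at [0.224, 0.557, 0.405] pointing down, gripper open.
Joint ranges: [-2.96, 2.96], [-0.89, 2.26], [0.02, 2.5], [-1.34, 4.48], [0, 2.73], [-2.66, 2.66]. Speed limits (rad/s): [2.39, 2.39, 2.79, 3.14, 3.14, 3.14].

### API

Orientations are given as a rotation vector (axis times angle).
In Python, from plant import read_state, read_camera, camera_params, close_job gives the robot as it stands. The module is installed in compiled form; this text tells all that it offers.
- The arm moves only by the tool servo_tool, never from a script. Its argument "increments" is a list of rows, each an object with "slide": the shift along the tool's x, y, z in mm, a list of three; "dr": the turn, a rotation vector about the tool's x, y, z in rad, a list of three; "jaw": the closure, from 0 (fully open) to 1 (shut). In form: [{"slide": [x, y, z], "dr": [ax, ay, az], "jaw": jaw}, ...]. A call has 1 to 20 rows; each row is the pose to reach, as a shift and turn from the pose commanded when the call began, along the tool's axes at that moment; what a row does not reach only later rows make up. A row lasts 1/10 s, in which the tool goes at most 50 mm and 8.59 degrees, less where a joint would pass 70% of its speed; a pose out of reach is approached as far as the arm can. A call with a gripper value outside its range is refused whole. The fingers move at their own pace and stop on an object; "force" is the grip in N (left out, the last holds). Time passes only in rows, so rows that repeat a pose let the fingers close. It gives the time, the measured TCP pose, the force, the opening and the grip force at its end, in the units of the state.
- read_state(): the state, without advancing time (a new reading comes with each control period).
- read_camera(name): name is "scene" or "top" or "wrist"; returns (picture, depth): 420x560x3 uint8, red, green, blue; 420x560 float32, m along the optical axis (not along the pixel's ray), 0 where there is no reading.
- camera_params(name): a dict with "fx", "fy", "cx", "cy" (pixels), "rvec" (rotation vector, rad) and "tvec" (3), from world to camera coordinates, as OpenCV has them. Camera axes: x right, y down, z forward; pixel columns grow to the right and rows downward; lengths in m; the calibration is good to about 2 mm. A picture is of the moment at which its call begins: read the wrist's pose just before it. camera_params takes no time and is no camera call; for the wrist camera it gives the pose at the moment of the call.
- close_job(): hands the job in; it is judged then, once.
The state is a dict: "t": time; "q": joint angles; "dq": joint speeds; "joint_torque": joint torques, N m; "tool_pos": TCP position; "orientation": TCP orientation; "force": force on the tool from outside, world axes, zero at the start; "wrist_torque": the same for the moment, N m; "opening": finger opening in m; "gripper_force": force on a finger pad.
Only numpy, scipy, OpenCV 4.12 (cv2) and the standard library are available. Lean on these libraries where they do the work, as an engineer would, in place of code of your own. Each camera call takes 0.05 s, during which the arm holds its last target. There are 200 camera calls.

### The job

Put the vise jaw set away. First take the aluminium jaw that leans in the rack and stand it on its long edge in the free half of the wooden case, beside and parallel to its twin; then slide the red plate along its dock until at least a third of it, but less than half, sticks out over the end away from the robot, pick it up there and lay it flat across the tops of both jaws, below the rim; last, close the lid fully. Set things down rather than dropping them, and leave everything else on the bench where it is.

Things in the scene. Friction and masses are not known exactly. Their poses are not given: they have to be found in the camera images.
- case: Fixed open wooden case, outside 146 (its x) x 194 (its y) x 85 mm high, walls and floor 7 mm: inside 132 x 180 mm, 78 mm deep from the rim to the inner floor. Origin: centre of its underside, on the bench. The lid's hinge runs along its +x rim; its z is up.
- lid (a joint): Angle of the case's wooden lid (flat board 146 x 194 x 8 mm, 0.2 kg) in rad: 0 = lying closed on the rim, 1.57 = upright, up to 1.9 = leaning outward. The hinge is stiff: the lid stays where it is left and takes 1 to 3 N at its free edge to move. A black knob, about 45 mm tall, stands on its outer face, in the middle of its width and 30 mm from the free edge.
- lid_hinge (a point): Middle of the lid's hinge line, at rim height (underside of the lid). It turns with the lid: its y is the hinge line; its -x points along the lid to the free edge, 146 mm away; its z is normal to the lid, to the lid's outer face 8 mm out. Closed, these axes are the case's.
- jaw_center (a point): Centre of the loose aluminium vise jaw to be packed: a block 24 (its x) x 110 (its y) x 60 mm (its z), 0.43 kg. It starts leaning 30 degrees from upright in the rack, its top (+z end) towards the robot side, resting on its long edge; its y is level.
- rack: Fixed low steel rack that carries the leaning jaw, about 110 x 124 mm. Origin: on the bench, 50 mm to the robot's side (its -x) of the middle of the jaw's lower edge; y along the jaw's length. Its supports are 14 mm wide and touch the jaw only within 15 mm of its two ends (on the underside, 46 mm up its lower face and 12 mm up its upper face); the middle 80 mm of the jaw is free on both faces. The middle of the jaw's underside is 38 mm above the bench.
- twin_center (a point): Centre of the second, identical jaw (24 x 110 x 60 mm, same axes), already standing on its long edge on the case's inner floor, near one end of the case (at about +48 mm along the case's y), its length along the case's x. Loose.
- plate_center (a point): Centre of the red flat spacer plate, 130 (its x) x 60 (its y) x 6 mm (its z), 0.07 kg, loose, lying flat in the channel of the dock, its x along the dock's x.
- dock: Fixed grey block 180 (its x) x 84 (its y) x 40 mm high with a flat top on which the plate lies. Blue rails 10 mm wide and 8 mm high (tops 48 mm above the bench) run along both long sides, leaving a channel 64 mm wide, too close to the plate for fingers; both ends (x = -90 and +90 mm) are open edges. Origin: centre of its underside, on the bench. Beyond the +x edge is free space down to the bench; it is the end away from the robot, the edge to slide over.
- screwdriver: Bystander: screwdriver lying on the bench, handle to its -x.
- hammer: Bystander: hammer lying on the bench, handle to its -x.
- wrench: Bystander: wrench lying on the bench along its x.
- oil: Bystander: oil bottle, 56 mm across, 130 mm tall, upright; origin at its foot.
- tin: Bystander: green cup, 72 mm across, 85 mm tall, upright; origin at its foot.
- offcut: Bystander: dark wooden offcut 120 x 45 x 30 mm; origin under its centre.
Not all that is in view belongs to the job. There is more than one size of the case; the job needs the larger. Of the things that look like the part that bears plate_center, the larger one is meant.

How it is judged:
By the outcome, as a careful person would: the job done as asked, in the order asked, and still so for the second after the job is handed in, with the robot touching nothing.
It also fails if it takes over 72 s, if anything falls off the work surface, if the arm or the gripper's body presses on something with over 40 N, if the wrist force passes 120 N, or if a joint passes its speed limit or range.

## Working session

There is one attempt and no reset: what is moved stays moved. The work goes in short steps, Python scripts to look and compute and a tool call to move; the robot and the scene stay as the last step left them, time stands still between calls to the robot, and variables do not carry over. Pictures are saved under pics/ and viewed, at most 10 in all, crops included, and the job is handed in when it is done.

Besides the shell and the picture viewer there is one more tool, called after "Request:" in YAML: its name, and indented under it one key for each argument. servo_tool: Moves the arm, as the interface text tells. Its arguments: {"type":"object","properties":{"increments":{"type":"array"},"force":{"type":"number"}},"required":["increments"]}

```bash
mkdir -p pics; cat > h.py <<'E'
import numpy as np, cv2
from scipy.spatial.transform import Rotation as R
from plant import *
def grab(n):
    p=camera_params(n); im,d=read_camera(n); return im,d,p
def cloud(d,p):
    v,u=np.mgrid[0:d.shape[0],0:d.shape[1]]
    c=np.stack([(u-p['cx'])/p['fx']*d,(v-p['cy'])/p['fy']*d,d],-1)
    M=R.from_rotvec(np.ravel(p['rvec'])).as_matrix()
    w=(c-np.ravel(p['tvec']))@M
    w[d<=0]=np.nan
    return w
def save(n,im): cv2.imwrite('pics/'+n+'.png',im[...,::-1])
E
python3 - <<'E'
from h import *
for n in('top','scene'):
    im,d,p=grab(n); np.savez(n+'.npz',im=im,w=cloud(d,p)); save(n+'0',im)
print(read_state())
E
```

```text
{'t': 0.1, 'q': array([ 1.10263091e+00,  1.31093326e-01,  1.48915278e+00,  1.54591918e-05,
        1.52302025e+00, -8.53923227e-02]), 'dq': array([-0.00079191, -0.00245812, -0.00117286, -0.00284676, -0.00071915,
        0.00115609]), 'joint_torque': array([ 8.06340558e-04, -5.61342788e+01, -4.93096340e+01,  7.70200370e-02,
        2.91269075e-02, -2.80803459e-05]), 'tool_pos': array([0.22397644, 0.55640793, 0.40379717]), 'orientation': array([-5.97505860e-01, -3.08376686e+00,  2.52198044e-03]), 'force': array([ 0.38243291, -1.03816319,  0.7457228 ]), 'wrist_torque': array([-0.0097275 , -0.00779958,  0.01686997]), 'gripper_force': 0.0, 'opening': 0.09296611663242975}
```

View pics/top0.png

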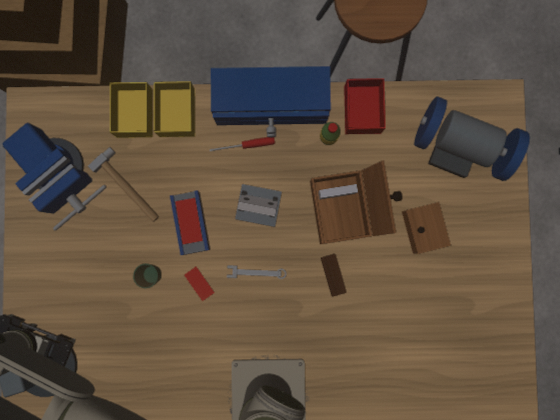

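View pics/scene0.png

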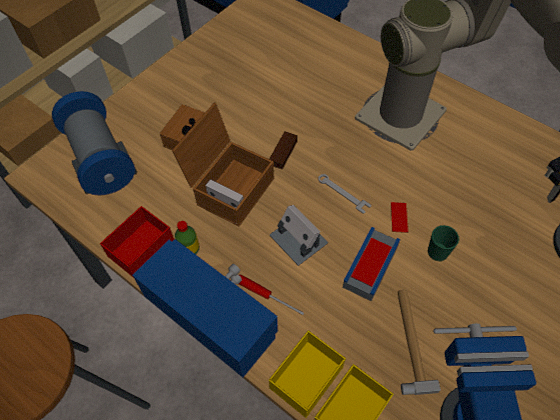

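The top view shows the case at (340,208) with its lid on the right and the knob at (396,196). The twin is at (338,191), the rack with the jaw at (257,207), and the dock with the red plate at (190,222). The small red plate at (199,283) and the small case at (428,228) are decoys.

```bash
python3 - <<'E'
from h import *
z=np.load('top.npz'); w=z['w']; im=z['im'].astype(int)
def rect(m,name):
    P=w[m]; P=P[np.isfinite(P[:,0])]
    r=cv2.minAreaRect((P[:,:2]*1000).astype(np.float32)); print(name,len(P),np.round(r[0],1),np.round(r[1],1),round(r[2],1),'z',np.round(np.percentile(P[:,2],[5,50,95])*1000,1))
v,u=np.mgrid[0:420,0:560]
box=lambda a,b,c,d:(u>=a)&(u<=b)&(v>=c)&(v<=d)
red=(im[...,0]>100)&(im[...,1]<60)
Z=w[...,2]
rect(box(165,215,185,262)&red,'plate')
rect(box(165,215,185,262)&(Z>.03),'dock')
rect(box(165,215,185,262)&(Z>.044),'rails')
rect(box(228,288,178,235)&(Z>.05),'jawtop')
rect(box(228,288,178,235)&(Z>.004),'rack')
rect(box(305,366,170,250)&(Z>.078)&(Z<.092),'case rim')
rect(box(312,366,180,205)&(Z>.058)&(Z<.074),'twin')
rect(box(360,400,155,245)&(Z>.1),'lid')
rect(box(388,404,186,206)&(Z>.1),'knob')
for n,b in dict(wrench=(222,290,262,282),oil=(318,342,118,146),tin=(132,162,262,290),offcut=(318,350,250,300),hammer=(90,160,145,225),screw=(205,280,118,155)).items(): rect(box(*b)&(Z>.006),n)
E
```

```text
plate 844 [524.1 227.3] [128.5  59.2] 9.9 z [38.8 44.5 50.2]
dock 1761 [519.1 225.6] [180.1  85.8] 9.9 z [35.  43.7 50.3]
rails 846 [518.8 225.4] [179.4  85. ] 9.8 z [44.3 46.8 51.6]
jawtop 603 [569.7  20.4] [110.2  55.5] 78.8 z [53.4 83.4 95.2]
rack 1433 [565.6  22.8] [182.  173.4] 89.2 z [ 4.4 12.2 93.3]
case rim 475 [ 556.5 -222.4] [193.9 150.6] 7.5 z [79.2 83.6 89.3]
twin 342 [ 602. -212.] [ 71.5 147.8] 0.5 z [59.9 66.1 71.7]
lid 1638 [ 571.8 -330.7] [193.6  72.3] 7.8 z [109.1 178.9 226.7]
knob 150 [ 571.  -347.9] [44.3 52. ] 88.3 z [192.2 201.1 228.2]
wrench 198 [366.8  31.2] [204.6  59.2] 88.3 z [ 6.3  8.2 12.3]
oil 437 [ 785.4 -197. ] [77.7 74.9] 13.1 z [ 11.8  84.5 129.8]
tin 410 [361.  355.2] [89.3 81.1] 88.2 z [ 7.4 55.7 85.4]
offcut 667 [ 357.6 -203. ] [148.1  93.6] 4.7 z [12.8 28.1 34.1]
hammer 1116 [636.6 427.5] [213.2 244. ] 89.0 z [  6.8  21.7 121.8]
screw 937 [772.   69.9] [229.3 105. ] 87.0 z [  8.5  34.2 104.2]
```

```bash
cat >> h.py <<'E'
def tool():
    s=read_state(); return np.array(s['tool_pos']),R.from_rotvec(s['orientation']),s
def down(yaw,tilt=0):
    # tool y (closing) at heading yaw+90deg, tool z down; yaw in deg. x_t chosen right handed; tilt turns about tool y
    x=np.array([np.cos(np.radians(yaw)),np.sin(np.radians(yaw)),0]);z=np.array([0,0,-1.]);y=np.cross(z,x)
    return R.from_matrix(np.c_[x,y,z])
def inc(pos,rot,p=None,r=None):
    if p is None: p,r,_=tool()
    s=r.inv().apply(np.array(pos)-p)*1000; dr=(r.inv()*rot).as_rotvec()
    print('slide',np.round(s,1).tolist(),'dr',np.round(dr,4).tolist(),'rows>=',max(np.linalg.norm(s)/50,np.degrees(np.linalg.norm(dr))/8.59).round(1))
E
python3 - <<'E'
from h import *
p,r,s=tool(); print(r.as_matrix().round(3))
c=camera_params('wrist'); M=R.from_rotvec(np.ravel(c['rvec']));C=-M.inv().apply(np.ravel(c['tvec']))
print('cam in tool',r.inv().apply(C-p).round(4),(M*r).as_matrix().round(3),c['fx'],c['cx'],c['cy'])
yaw=np.degrees(np.arctan2(*r.as_matrix()[[1,0],0]));print(yaw)
for t in (7.5,7.5-90,9.9,180+9.9): inc([.5,-.1,.5],down(t))
E
```

```text
[[-0.928  0.373 -0.001]
 [ 0.373  0.928 -0.001]
 [ 0.    -0.002 -1.   ]]
cam in tool [ 0.0816 -0.0001  0.0202] [[ 0.     1.    -0.   ]
 [-0.956  0.    -0.295]
 [-0.295  0.     0.956]] 301.6036372189939 279.5851425817697 209.3142559084659
158.06866679837606
slide [-501.2, -506.0, -95.4] dr [-0.0008, 0.0021, 2.6279] rows>= 17.5
slide [-501.2, -506.0, -95.4] dr [-0.0008, -0.0018, -2.0845] rows>= 14.4
slide [-501.2, -506.0, -95.4] dr [-0.0008, 0.0021, 2.586] rows>= 17.2
slide [-501.2, -506.0, -95.4] dr [-0.0016, -0.0006, -0.5556] rows>= 14.4
```

```bash
python3 - <<'E'
from h import *
inc([.54,.16,.44],down(90)); inc([.56,-.17,.46],down(90),np.array([.54,.16,.44]),down(90))
E
```

```text
slide [-441.2, -249.7, -35.9] dr [-0.0016, 0.0009, 1.188] rows>= 10.2
slide [-330.0, 20.0, -20.0] dr [0.0, 0.0, 0.0] rows>= 6.6
```

Request:
servo_tool:
  increments:
    - {"slide": [-44,-25,-30],"dr": [0,0,0.12],"jaw": 0}
    - {"slide": [-88,-50,-36],"dr": [0,0,0.24],"jaw": 0}
    - {"slide": [-132,-75,-36],"dr": [0,0,0.36],"jaw": 0}
    - {"slide": [-176,-100,-36],"dr": [0,0,0.48],"jaw": 0}
    - {"slide": [-220,-125,-36],"dr": [0,0,0.6],"jaw": 0}
    - {"slide": [-264,-150,-36],"dr": [0,0,0.72],"jaw": 0}
    - {"slide": [-308,-175,-36],"dr": [0,0,0.84],"jaw": 0}
    - {"slide": [-352,-200,-36],"dr": [0,0,0.96],"jaw": 0}
    - {"slide": [-396,-225,-36],"dr": [0,0,1.08],"jaw": 0}
    - {"slide": [-441,-250,-36],"dr": [0,0,1.188],"jaw": 0}
    - {"slide": [-441,-250,-36],"dr": [0,0,1.188],"jaw": 0}
    - {"slide": [-441,-250,-36],"dr": [0,0,1.188],"jaw": 0}
    - {"slide": [-441,-250,-36],"dr": [0,0,1.188],"jaw": 0}

```text
t: 1.4
tool_pos: [0.5395, 0.1604, 0.4403]
orientation: [-2.22, -2.221, 0.001]
force: [-0.4, -0.6, 0.0]
opening: 0.0933
gripper_force: 0.0
```

```bash
python3 - <<'E'
from h import *
im,d,p=grab('wrist'); np.savez('w1.npz',im=im,w=cloud(d,p)); save('w1',im)
p,r,s=tool();print(p,r.as_matrix().round(3),s['q'])
inc([.56,-.17,.46],down(90))
E
```

```text
[0.53918179 0.16094041 0.44044245] [[-0.002  1.    -0.001]
 [ 1.     0.002  0.   ]
 [ 0.    -0.001 -1.   ]] [1.98751886e-01 1.74528699e-02 1.54204644e+00 5.89728330e-04
 1.58291760e+00 1.97067270e-01]
slide [-331.0, 20.2, -19.7] dr [-0.0009, -0.0004, 0.0017] rows>= 6.6
```

View pics/w1.png

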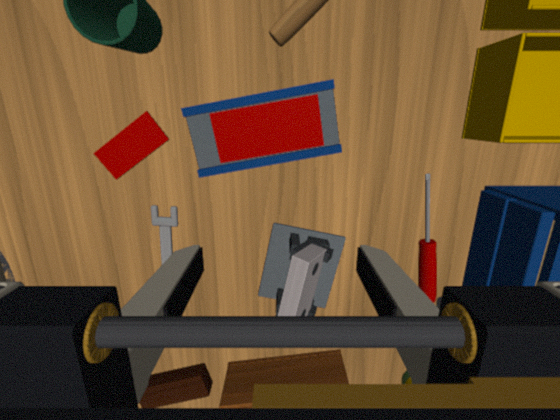

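Request:
servo_tool:
  increments:
    - {"slide": [-45,3,-10],"dr": [0,0,0],"jaw": 0}
    - {"slide": [-90,6,-20],"dr": [0,0,0],"jaw": 0}
    - {"slide": [-135,9,-20],"dr": [0,0,0],"jaw": 0}
    - {"slide": [-180,12,-20],"dr": [0,0,0],"jaw": 0}
    - {"slide": [-225,14,-20],"dr": [0,0,0],"jaw": 0}
    - {"slide": [-270,17,-20],"dr": [0,0,0],"jaw": 0}
    - {"slide": [-310,20,-20],"dr": [0,0,0],"jaw": 0}
    - {"slide": [-330,20,-20],"dr": [0,0,0],"jaw": 0}
    - {"slide": [-330,20,-20],"dr": [0,0,0],"jaw": 0}
    - {"slide": [-330,20,-20],"dr": [0,0,0],"jaw": 0}

```text
t: 2.45
tool_pos: [0.5599, -0.1686, 0.4607]
orientation: [-2.22, -2.223, -0.001]
force: [-0.0, -0.0, -0.7]
opening: 0.0928
gripper_force: 0.0
```

```bash
python3 - <<'E'
from h import *
im,d,p=grab('wrist'); np.savez('w2.npz',im=im,w=cloud(d,p)); save('w2',im)
p,r,s=tool();print(s['t'],p,r.as_matrix().round(3),s['q'])
E
```

```text
2.5 [ 0.5599442  -0.16821204  0.46083682] [[-0.002  1.     0.   ]
 [ 1.     0.002  0.001]
 [ 0.001  0.    -1.   ]] [-3.79715816e-01  7.22747795e-02  1.44884195e+00  6.10514982e-04
  1.62058757e+00 -3.81751312e-01]
```

View pics/w2.png

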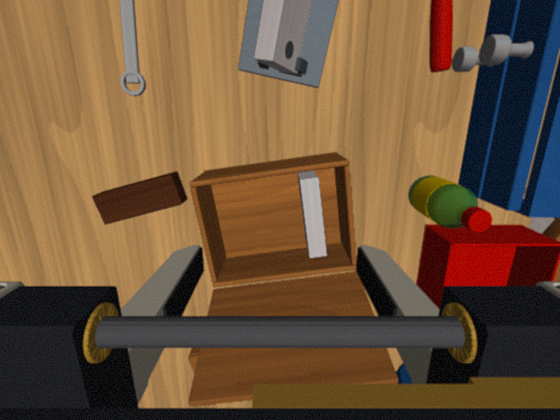

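w1 shows the dock and plate at (265,128), the leaning jaw at (305,275) and the rack. w2 shows the case interior at (280,220), the twin at (312,215), and the lid leaning outward from (285,290).

```bash
cat > m.py <<'E'
from h import *
def rect(P,name,q=0):
    r=cv2.minAreaRect((P[:,:2]*1000).astype(np.float32)); print(name,len(P),np.round(r[0],1),np.round(r[1],1),round(r[2],1),'z',np.round(np.percentile(P[:,2],[5,50,95])*1000,1)); return r
def plane(P):
    for _ in range(8):
        c=np.median(P,0) if _==0 else P.mean(0); n=np.linalg.svd(P-c,full_matrices=False)[2][2]; e=abs((P-c)@n); P=P[e<max(2.5*np.median(e),.0015)]
    return P,c,n*np.sign(n[2]+1e-9)
def load(f):
    z=np.load(f); return z['im'].astype(int),z['w']
v,u=np.mgrid[0:420,0:560]
box=lambda a,b,c,d:(u>=a)&(u<=b)&(v>=c)&(v<=d)
E
python3 - <<'E'
from m import *
im,w=load('w1.npz'); ok=np.isfinite(w[...,0]); Z=w[...,2]
hsv=cv2.cvtColor(im.astype(np.uint8),cv2.COLOR_RGB2HSV)
red=(im[...,0]>110)&(im[...,1]<50)
rect(w[box(190,335,80,175)&red&ok],'plate')
blue=(im[...,2]>90)&(im[...,0]<60)
rect(w[box(175,350,70,185)&blue&ok],'rails')
rect(w[box(175,350,70,185)&(Z>.034)&ok],'dock')
print('bench z',np.nanmedian(Z[200:260,60:140]))
# jaw
for f,b in (('w1.npz',box(262,345,222,318)),('w2.npz',box(235,340,0,90))):
    im,w=load(f); ok=np.isfinite(w[...,0]); Z=w[...,2]
    P=w[b&ok&(Z>.03)]
    # split points by local normals: upper face vs top edge face
    gy=np.gradient(w,axis=0);gx=np.gradient(w,axis=1); n=np.cross(gx,gy); n/=np.linalg.norm(n,axis=-1,keepdims=True); n*=np.sign(n[...,2:])
    g=np.median(n[b&ok&(Z>.05)],0);print(f,'med normal',g.round(3))
    N=n[b&ok&(Z>.03)]
    for lab,az,tilt in (('upper',-11.2,30),('top',168.8,30)):
        t=np.radians(tilt if lab=='top' else 60);a=np.radians(az)
        ref=np.array([np.cos(a)*np.sin(t),np.sin(a)*np.sin(t),np.cos(t)])
        Q=P[(N@ref)>.9]
        if len(Q)>30:
            Q,c,nn=plane(Q); print(lab,len(Q),'c',(c*1000).round(1),'n',nn.round(3),'az',np.degrees(np.arctan2(nn[1],nn[0])).round(1),'tilt',np.degrees(np.arccos(nn[2])).round(1))
    rect(w[b&ok&(Z>.03)],'jawall')
im,w=load('w2.npz'); ok=np.isfinite(w[...,0]); Z=w[...,2]
rect(w[box(180,365,140,300)&ok&(Z>.079)&(Z<.091)],'rim')
t=(im.min(-1)>110)&box(290,335,165,262)&ok
T=w[t]; rect(T[(T[:,2]>.06)],'twin')
L=w[box(215,370,290,312)&ok&(Z>.085)]; Q,c,nn=plane(L); print('lid',len(Q),c.round(4),nn.round(3),'ang from vert',np.degrees(np.arcsin(nn[2])))
F=w[box(225,295,200,260)&ok&(Z<.02)];print('floor z',np.median(F[:,2]))
print('bench',np.nanmedian(Z[100:160,40:100]))
E
```

```text
plate 5439 [524.6 228. ] [129.1  59.9] 9.6 z [44.6 45.9 47.2]
rails 2398 [519.5 226.9] [178.1  82.5] 10.1 z [46.5 47.9 49.2]
dock 10708 [519.3 226.6] [180.4  84.2] 10.2 z [39.3 45.9 48.6]
bench z -0.00019392856137375199
w1.npz med normal [nan nan nan]
upper 758 c [578.9  30.9  72.1] n [ 0.847 -0.177  0.502] az -11.8 tilt 59.9
top 601 c [556.2  40.6  91.6] n [ 0.97  -0.196  0.142] az -11.4 tilt 81.8
jawall 2910 [574.   78.6] [226.8  78.4] 89.8 z [ 40.8  84.7 350.7]
w2.npz med normal [nan nan nan]
upper 1345 c [5.738e+02 1.000e-01 6.990e+01] n [ 0.847 -0.171  0.503] az -11.4 tilt 59.8
top 489 c [549.6  -2.5  88.7] n [ 0.55  -0.138  0.824] az -14.0 tilt 34.5
jawall 3394 [564.4   2.2] [76.3 60.5] 87.7 z [47.6 82.5 94.6]
rim 3436 [ 556.7 -221.2] [193.9 148.6] 8.1 z [80.6 84.4 88.7]
twin 1438 [ 605.  -214.5] [ 23.8 109.8] 8.2 z [65.5 66.8 68.1]
lid 3485 [ 0.5735 -0.3003  0.1232] [-0.137  0.966  0.219] ang from vert 12.65330676958507
floor z 0.006904439290962421
bench -0.00015191239168500865
```

```bash
python3 - <<'E'
from m import *
a=np.radians(-11.5); xj=np.array([np.cos(a)*.866,np.sin(a)*.866,.5]); yj=np.array([-np.sin(a),np.cos(a),0]); zj=np.cross(xj,yj)
B=np.c_[xj,yj,zj]
for f,b in (('w1.npz',box(262,345,222,318)),('w2.npz',box(235,340,0,90)),('top.npz',box(230,286,180,232))):
    _,w=load(f); P=w[b&np.isfinite(w[...,0])&(w[...,2]>.03)&(w[...,2]<.12)]@B
    U=P[abs(P[:,0]-(np.array([.5738,.0001,.0699])@B)[0])<.004]
    print(f,'x face',np.median(U[:,0])*1e3,'y',np.percentile(U[:,1],[1,99])*1e3,'z',np.percentile(U[:,2],[1,99])*1e3)
    h=np.histogram(P[:,2]*1e3,bins=np.arange(-235,-180,2));  
    Tp=P[(P[:,0]<np.median(U[:,0])-.004)&(P[:,0]>np.median(U[:,0])-.022)]; print('  top z',np.percentile(Tp[:,2],[50,90])*1e3,'ylim',np.percentile(Tp[:,1],[1,99])*1e3,len(Tp))
# knob+lid hinge
im,w=load('w2.npz')
E
```

```text
w1.npz x face 521.8952667149283 y [ 92.19331271 189.8162492 ] z [-255.65600322 -189.77982172]
  top z [-191.01835705 -190.08055384] ylim [107.17976594 190.05502999] 1088
w2.npz x face 521.7865241542364 y [ 79.39197737 152.20434145] z [-249.26282164 -189.64903258]
  top z [-190.67058059 -189.75630577] ylim [ 79.16981678 134.80089034] 1006
top.npz x face 521.2489342996594 y [ 79.66720947 186.97823154] z [-250.62137437 -187.11051401]
  top z [-192.16565295 -187.45711544] ylim [ 79.44065422 187.63901826] 217
```

```bash
cat >> m.py <<'E'
a=np.radians(-11.5); xj=np.array([np.cos(a)*.866,np.sin(a)*.866,.5]); yj=np.array([-np.sin(a),np.cos(a),0]); zj=np.cross(xj,yj); B=np.c_[xj,yj,zj]
jc=B@np.array([.5098,.1346,-.2208]); Rg=R.from_matrix(np.c_[yj,xj,-zj])
E
python3 - <<'E'
from m import *
print(jc)
inc(jc+zj*.277,Rg); inc(jc+zj*.177,Rg,jc+zj*.277,Rg)
E
```

```text
[0.56764243 0.02186933 0.0636872 ]
slide [217.9, -127.6, 157.4] dr [-0.5217, -0.0537, 0.198] rows>= 6.0
slide [0.0, 0.0, 100.0] dr [0.0, 0.0, 0.0] rows>= 2.0
```

Request:
servo_tool:
  increments:
    - {"slide": [36,-21,10],"dr": [-0.09,-0.009,0.033],"jaw": 0}
    - {"slide": [72,-42,30],"dr": [-0.18,-0.018,0.066],"jaw": 0}
    - {"slide": [108,-63,60],"dr": [-0.27,-0.027,0.1],"jaw": 0}
    - {"slide": [145,-85,90],"dr": [-0.36,-0.036,0.132],"jaw": 0}
    - {"slide": [182,-107,125],"dr": [-0.44,-0.045,0.165],"jaw": 0}
    - {"slide": [218,-127.6,157.4],"dr": [-0.5217,-0.0537,0.198],"jaw": 0}
    - {"slide": [218,-127.6,157.4],"dr": [-0.5217,-0.0537,0.198],"jaw": 0}
    - {"slide": [218,-127.6,157.4],"dr": [-0.5217,-0.0537,0.198],"jaw": 0}
    - {"slide": [218,-127.6,157.4],"dr": [-0.5217,-0.0537,0.198],"jaw": 0}
    - {"slide": [218,-127.6,157.4],"dr": [-0.5217,-0.0537,0.198],"jaw": 0}

```text
t: 3.5
tool_pos: [0.4334, 0.0479, 0.3057]
orientation: [2.09, 1.704, 0.46]
force: [-0.6, 0.2, -0.2]
opening: 0.0929
gripper_force: 0.0
```

```bash
python3 - <<'E'
from m import *
inc(jc+zj*.177,Rg)
E
```

```text
slide [1.3, -2.9, 100.9] dr [0.0032, 0.0007, -0.0017] rows>= 2.0
```

Request:
servo_tool:
  increments:
    - {"slide": [1.3,-2,15],"dr": [0.003,0,-0.002],"jaw": 0}
    - {"slide": [1.3,-2.9,40],"dr": [0.003,0,-0.002],"jaw": 0}
    - {"slide": [1.3,-2.9,65],"dr": [0.003,0,-0.002],"jaw": 0}
    - {"slide": [1.3,-2.9,88],"dr": [0.003,0,-0.002],"jaw": 0}
    - {"slide": [1.3,-2.9,101],"dr": [0.003,0,-0.002],"jaw": 0}
    - {"slide": [1.3,-2.9,101],"dr": [0.003,0,-0.002],"jaw": 0}
    - {"slide": [1.3,-2.9,101],"dr": [0.003,0,-0.002],"jaw": 0}
    - {"slide": [1.3,-2.9,101],"dr": [0.003,0,-0.002],"jaw": 0}

```text
t: 4.3
tool_pos: [0.4802, 0.0392, 0.2159]
orientation: [2.091, 1.707, 0.455]
force: [0.2, -0.0, -0.4]
opening: 0.093
gripper_force: 0.0
```

```bash
python3 - <<'E'
from m import *
inc(jc+zj*.177,Rg); p,r,s=tool(); print(s['force'],s['t'],p)
E
```

```text
slide [0.5, 1.1, -0.6] dr [-0.0011, 0.0015, -0.0003] rows>= 0.0
[ 0.24195667 -0.04936946 -0.42402517] 4.3 [0.48017104 0.03920166 0.21587514]
```

Request:
servo_tool:
  increments:
    - {"slide": [0,1,0],"dr": [0,0,0],"jaw": 0.5}
    - {"slide": [0,1,0],"dr": [0,0,0],"jaw": 0.7}
    - {"slide": [0,1,0],"dr": [0,0,0],"jaw": 0.7}
    - {"slide": [0,1,0],"dr": [0,0,0],"jaw": 1}
    - {"slide": [0,1,0],"dr": [0,0,0],"jaw": 1}
    - {"slide": [0,1,0],"dr": [0,0,0],"jaw": 1}
    - {"slide": [0,1,0],"dr": [0,0,0],"jaw": 1}
    - {"slide": [0,1,0],"dr": [0,0,0],"jaw": 1}
    - {"slide": [0,1,0],"dr": [0,0,0],"jaw": 1}
    - {"slide": [0,1,0],"dr": [0,0,0],"jaw": 1}
  force: 35

```text
t: 5.3
tool_pos: [0.4811, 0.0392, 0.2158]
orientation: [2.09, 1.708, 0.456]
force: [5.1, -0.9, -2.7]
opening: 0.0238
gripper_force: 35.0
```

Request:
servo_tool:
  increments:
    - {"slide": [0,1,-12],"dr": [0,0,0],"jaw": 1}
    - {"slide": [0,1,-30],"dr": [0,0,0],"jaw": 1}
    - {"slide": [0,1,-55],"dr": [0,0,0],"jaw": 1}
    - {"slide": [0,1,-85],"dr": [0,0,0],"jaw": 1}
    - {"slide": [0,1,-110],"dr": [0,0,0],"jaw": 1}
    - {"slide": [0,1,-120],"dr": [0,0,0],"jaw": 1}
    - {"slide": [0,1,-120],"dr": [0,0,0],"jaw": 1}

```text
t: 6.0
tool_pos: [0.4227, 0.0514, 0.3204]
orientation: [2.091, 1.709, 0.456]
force: [0.3, -0.1, -3.3]
opening: 0.0241
gripper_force: 35.0
```

```bash
cat >> m.py <<'E'
cy=np.array([np.cos(np.radians(8.1)),np.sin(np.radians(8.1)),0]); cx=np.array([cy[1],-cy[0],0]); cc=np.array([.557,-.221,0])
def case(x,y,z): return cc+cx*x+cy*y+np.array([0,0,z])
E
python3 - <<'E'
from m import *
p,r,s=tool(); print(p,s['opening'],s['force'],case(0,-.046,.35),s['q'])
inc(case(0,-.046,.35),down(98.1))
E
```

```text
[0.42269646 0.05140148 0.32036037] 0.02406336352097484 [ 0.3439567  -0.11732689 -3.27038489] [ 0.51145891 -0.22748146  0.35      ] [ 0.05867414 -0.59477529  2.30448337 -0.16149978  0.93045084  0.3226124 ]
slide [-255.6, 138.2, 45.7] dr [0.5172, 0.0904, -0.334] rows>= 5.9
```

Request:
servo_tool:
  increments:
    - {"slide": [-10,5,2],"dr": [0.04,0.007,-0.025],"jaw": 1}
    - {"slide": [-38,21,7],"dr": [0.1,0.017,-0.065],"jaw": 1}
    - {"slide": [-70,38,12],"dr": [0.17,0.03,-0.11],"jaw": 1}
    - {"slide": [-103,55,18],"dr": [0.25,0.044,-0.16],"jaw": 1}
    - {"slide": [-136,73,24],"dr": [0.33,0.058,-0.21],"jaw": 1}
    - {"slide": [-170,92,30],"dr": [0.4,0.07,-0.26],"jaw": 1}
    - {"slide": [-204,110,36],"dr": [0.46,0.08,-0.3],"jaw": 1}
    - {"slide": [-232,125,41],"dr": [0.5,0.087,-0.325],"jaw": 1}
    - {"slide": [-250,135,44.5],"dr": [0.517,0.0904,-0.334],"jaw": 1}
    - {"slide": [-255.6,138.2,45.7],"dr": [0.5172,0.0904,-0.334],"jaw": 1}
    - {"slide": [-255.6,138.2,45.7],"dr": [0.5172,0.0904,-0.334],"jaw": 1}
    - {"slide": [-255.6,138.2,45.7],"dr": [0.5172,0.0904,-0.334],"jaw": 1}
    - {"slide": [-255.6,138.2,45.7],"dr": [0.5172,0.0904,-0.334],"jaw": 1}

```text
t: 7.3
tool_pos: [0.5112, -0.2266, 0.3484]
orientation: [-2.057, -2.372, 0.002]
force: [-0.0, 0.0, -3.8]
opening: 0.0239
gripper_force: 35.0
```

```bash
python3 - <<'E'
from m import *
p,r,s=tool(); print(p,s['opening'],s['force'])
inc(case(0,-.046,.216),down(98.1))
im,d,q=grab('wrist'); np.savez('w3.npz',im=im,w=cloud(d,q)); save('w3',im)
E
```

```text
[ 0.51117831 -0.22655448  0.34840838] 0.023917266760286226 [-0.01950016  0.00719736 -3.8006034 ]
slide [-1.1, 0.5, 132.4] dr [-0.0024, -0.0008, 0.0005] rows>= 2.6
```

View pics/w3.png

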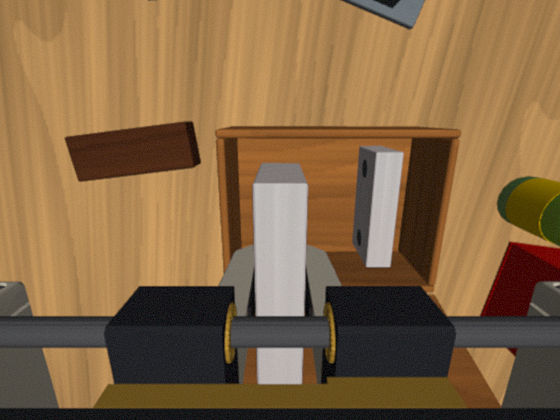

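w3 shows the held jaw level over the near half of the case at (280,230), with the twin at (378,205) and clear space between them. I'll lower it now.

Request:
servo_tool:
  increments:
    - {"slide": [-1,0.5,15],"dr": [-0.002,0,0],"jaw": 1}
    - {"slide": [-1,0.5,45],"dr": [-0.002,0,0],"jaw": 1}
    - {"slide": [-1,0.5,75],"dr": [-0.002,0,0],"jaw": 1}
    - {"slide": [-1,0.5,100],"dr": [-0.002,0,0],"jaw": 1}
    - {"slide": [-1,0.5,118],"dr": [-0.002,0,0],"jaw": 1}
    - {"slide": [-1,0.5,128],"dr": [-0.002,0,0],"jaw": 1}
    - {"slide": [-1,0.5,130],"dr": [-0.002,0,0],"jaw": 1}
    - {"slide": [-1,0.5,130],"dr": [-0.002,0,0],"jaw": 1}
    - {"slide": [-1,0.5,130],"dr": [-0.002,0,0],"jaw": 1}

```text
t: 8.25
tool_pos: [0.5124, -0.2288, 0.2203]
orientation: [2.058, 2.371, 0.001]
force: [0.7, -1.2, -4.3]
opening: 0.0239
gripper_force: 35.0
```

Request:
servo_tool:
  increments:
    - {"slide": [0,0,1],"dr": [0,0,0],"jaw": 1}
    - {"slide": [0,0,2],"dr": [0,0,0],"jaw": 1}
    - {"slide": [0,0,2.5],"dr": [0,0,0],"jaw": 1}
    - {"slide": [0,0,2.5],"dr": [0,0,0],"jaw": 1}

```text
t: 8.65
tool_pos: [0.5118, -0.2286, 0.2166]
orientation: [-2.059, -2.372, -0.0]
force: [-0.1, 1.3, -4.0]
opening: 0.0235
gripper_force: 35.0
```

Request:
servo_tool:
  increments:
    - {"slide": [0,0,0.7],"dr": [0,0,0],"jaw": 1}
    - {"slide": [0,0,1.4],"dr": [0,0,0],"jaw": 1}
    - {"slide": [0,0,2],"dr": [0,0,0],"jaw": 1}
    - {"slide": [0,0,2],"dr": [0,0,0],"jaw": 1}

```text
t: 9.05
tool_pos: [0.5117, -0.2286, 0.2143]
orientation: [-2.059, -2.372, -0.0]
force: [0.7, 0.3, -5.1]
opening: 0.0238
gripper_force: 35.0
```

Request:
servo_tool:
  increments:
    - {"slide": [0,0,0.6],"dr": [0,0,0],"jaw": 1}
    - {"slide": [0,0,1.2],"dr": [0,0,0],"jaw": 1}
    - {"slide": [0,0,1.2],"dr": [0,0,0],"jaw": 1}
    - {"slide": [0,0,1.2],"dr": [0,0,0],"jaw": 1}

```text
t: 9.45
tool_pos: [0.5118, -0.2286, 0.2133]
orientation: [-2.059, -2.372, -0.0]
force: [0.2, -0.1, -3.6]
opening: 0.0239
gripper_force: 35.0
```

Request:
servo_tool:
  increments:
    - {"slide": [0,0,0.6],"dr": [0,0,0],"jaw": 1}
    - {"slide": [0,0,1.2],"dr": [0,0,0],"jaw": 1}
    - {"slide": [0,0,1.2],"dr": [0,0,0],"jaw": 1}
    - {"slide": [0,0,1.2],"dr": [0,0,0],"jaw": 1}

```text
t: 9.85
tool_pos: [0.5118, -0.2286, 0.2122]
orientation: [2.059, 2.372, 0.0]
force: [-0.9, 0.3, -2.3]
opening: 0.0238
gripper_force: 35.0
```

Request:
servo_tool:
  increments:
    - {"slide": [0,0,0.4],"dr": [0,0,0],"jaw": 1}
    - {"slide": [0,0,0.7],"dr": [0,0,0],"jaw": 1}
    - {"slide": [0,0,0.7],"dr": [0,0,0],"jaw": 1}
    - {"slide": [0,0,0.7],"dr": [0,0,0],"jaw": 1}

```text
t: 10.25
tool_pos: [0.5119, -0.2286, 0.2122]
orientation: [2.059, 2.372, -0.0]
force: [-3.5, 1.0, 5.6]
opening: 0.0239
gripper_force: 35.0
```

Request:
servo_tool:
  increments:
    - {"slide": [0,0,0],"dr": [0,0,0],"jaw": 0.68}
    - {"slide": [0,0,0],"dr": [0,0,0],"jaw": 0.6}
    - {"slide": [0,0,0],"dr": [0,0,0],"jaw": 0.6}
    - {"slide": [0,0,0],"dr": [0,0,0],"jaw": 0.6}

```text
t: 10.65
tool_pos: [0.5118, -0.2286, 0.2114]
orientation: [2.059, 2.372, 0.0]
force: [-0.6, -0.4, 0.0]
opening: 0.0372
gripper_force: 0.0
```

Request:
servo_tool:
  increments:
    - {"slide": [0,0,-10],"dr": [0,0,0],"jaw": 0.6}
    - {"slide": [0,0,-30],"dr": [0,0,0],"jaw": 0.6}
    - {"slide": [0,0,-60],"dr": [0,0,0],"jaw": 0.6}
    - {"slide": [0,0,-100],"dr": [0,0,0],"jaw": 0.6}
    - {"slide": [0,0,-145],"dr": [0,0,0],"jaw": 0.6}
    - {"slide": [0,0,-190],"dr": [0,0,0],"jaw": 0.6}
    - {"slide": [0,0,-220],"dr": [0,0,0],"jaw": 0.6}
    - {"slide": [0,0,-220],"dr": [0,0,0],"jaw": 0.6}

```text
t: 11.45
tool_pos: [0.5126, -0.229, 0.4388]
orientation: [2.053, 2.365, 0.004]
force: [-1.1, -0.0, -0.5]
opening: 0.0371
gripper_force: 0.0
```

```bash
cat >> m.py <<'E'
dk=np.array([.5195,.2270,0]); da=10.0; dx=np.array([np.cos(np.radians(da)),np.sin(np.radians(da)),0]); dy=np.array([-dx[1],dx[0],0])
def dock(x,y,z): return dk+dx*x+dy*y+np.array([0,0,z])
E
python3 - <<'E'
from m import *
im,d,q=grab('wrist'); w=cloud(d,q); np.savez('w4.npz',im=im,w=w); im=im.astype(int)
w[np.isnan(w)]=0
loc=np.stack([(w-cc)@cx,(w-cc)@cy,w[...,2]],-1)
al=(im.min(-1)>90)&(im.max(-1)-im.min(-1)<40)&(abs(loc[...,0])<.07)&(loc[...,2]>.062)&(loc[...,2]<.074)
for n,m in(('new',(loc[...,1]<0)&(loc[...,1]>-.085)),('twin',(loc[...,1]>0)&(loc[...,1]<.085))):
    if (al&m).sum()>20: rect(loc[al&m],n)
p,r,s=tool(); print(s['t'],p,s['q'],s['opening'])
a=dock(-.085,0,.30); inc(a,down(190))
inc(dock(-.085,0,.245),down(190),a,down(190))
_,W=load('w1.npz'); P=W[box(190,335,80,175)&np.isfinite(W[...,0])]; red=(load('w1.npz')[0][...,0]>110)&(load('w1.npz')[0][...,1]<50)
P=W[box(190,335,80,175)&np.isfinite(W[...,0])&red]-dk; print('plate x in dock',np.percentile(P@dx,[.5,99.5]),'y',np.percentile(P@dy,[.5,99.5]))
E
```

```text
new 1806 [  0.9 -45.2] [108.7  23.7] 0.1 z [65.6 66.8 68. ]
twin 1811 [ 0.8 48.1] [110.2  24.3] 0.4 z [65.4 66.8 68.1]
11.5 [ 0.51224353 -0.22881171  0.4354324 ] [-5.11521339e-01  1.05908634e-02  1.55802631e+00  1.12227994e-04
  1.56649966e+00 -6.52551939e-01] 0.0374722065907737
slide [447.9, -14.4, 133.6] dr [0.001, 0.0072, -1.6043] rows>= 10.7
slide [0.0, 0.0, 55.0] dr [0.0, 0.0, 0.0] rows>= 1.1
plate x in dock [-0.05846557  0.06892709] y [-0.02923246  0.02923769]
```

Request:
servo_tool:
  increments:
    - {"slide": [40,-1,0],"dr": [0,0,-0.14],"jaw": 1}
    - {"slide": [80,-3,10],"dr": [0,0,-0.28],"jaw": 1}
    - {"slide": [120,-4,20],"dr": [0,0,-0.42],"jaw": 1}
    - {"slide": [160,-5,30],"dr": [0,0,-0.56],"jaw": 1}
    - {"slide": [200,-6,45],"dr": [0,0,-0.7],"jaw": 1}
    - {"slide": [240,-8,60],"dr": [0,0,-0.84],"jaw": 1}
    - {"slide": [280,-9,75],"dr": [0,0,-0.98],"jaw": 1}
    - {"slide": [320,-10,90],"dr": [0,0,-1.12],"jaw": 1}
    - {"slide": [360,-12,105],"dr": [0,0,-1.26],"jaw": 1}
    - {"slide": [400,-13,120],"dr": [0,0,-1.4],"jaw": 1}
    - {"slide": [440,-14,130],"dr": [0,0,-1.54],"jaw": 1}
    - {"slide": [448,-14.4,133.6],"dr": [0.001,0.007,-1.604],"jaw": 1}
    - {"slide": [448,-14.4,133.6],"dr": [0.001,0.007,-1.604],"jaw": 1}
    - {"slide": [448,-14.4,133.6],"dr": [0.001,0.007,-1.604],"jaw": 1}
    - {"slide": [448,-14.4,133.6],"dr": [0.001,0.007,-1.604],"jaw": 1}

```text
t: 13.0
tool_pos: [0.4347, 0.2121, 0.2978]
orientation: [0.269, -3.125, -0.005]
force: [0.1, -0.6, 0.3]
opening: 0.0006
gripper_force: 0.0
```

```bash
python3 - <<'E'
from m import *
p,r,s=tool(); print(s['t'],p,s['q'],s['opening'],s['force'])
inc(dock(-.085,0,.2285),down(190))
E
```

```text
13.0 [0.43470228 0.21208194 0.29776966] [ 0.34607215 -0.1071127   1.92668754  0.00460322  1.32655075 -1.39736571] 0.0005945138193002178 [ 0.11807519 -0.64266549  0.34590591]
slide [-1.5, -0.3, 69.3] dr [0.0036, -0.0052, -0.003] rows>= 1.4
```

Request:
servo_tool:
  increments:
    - {"slide": [-1,0,20],"dr": [0.002,-0.003,-0.003],"jaw": 1}
    - {"slide": [-1,0,45],"dr": [0.002,-0.003,-0.003],"jaw": 1}
    - {"slide": [-1,0,62],"dr": [0.002,-0.003,-0.003],"jaw": 1}
    - {"slide": [-1,0,69],"dr": [0.002,-0.003,-0.003],"jaw": 1}
    - {"slide": [-1,0,69],"dr": [0.002,-0.003,-0.003],"jaw": 1}
    - {"slide": [-1,0,69],"dr": [0.002,-0.003,-0.003],"jaw": 1}
    - {"slide": [-1,0,69],"dr": [0.002,-0.003,-0.003],"jaw": 1}

```text
t: 13.7
tool_pos: [0.4359, 0.2134, 0.2302]
orientation: [0.277, -3.129, -0.004]
force: [0.0, 0.6, -0.6]
opening: 0.0005
gripper_force: 0.0
```

```bash
python3 - <<'E'
from m import *
p,r,s=tool(); print(s['t'],p,s['force'])
inc(dock(.003,0,.2285),down(190))
E
```

```text
13.7 [0.43585086 0.21335059 0.2302008 ] [ 0.00421523  0.60270488 -0.58668504]
slide [-87.7, -1.3, 1.7] dr [0.0024, 0.0001, 0.0021] rows>= 1.8
```

Request:
servo_tool:
  increments:
    - {"slide": [0,-1,1.6],"dr": [0,0,0],"jaw": 1}
    - {"slide": [-5,-1,1.7],"dr": [0,0,0],"jaw": 1}
    - {"slide": [-12,-1,1.7],"dr": [0,0,0],"jaw": 1}
    - {"slide": [-20,-1.3,1.7],"dr": [0,0,0],"jaw": 1}
    - {"slide": [-28,-1.3,1.7],"dr": [0,0,0],"jaw": 1}
    - {"slide": [-36,-1.3,1.7],"dr": [0,0,0],"jaw": 1}
    - {"slide": [-44,-1.3,1.7],"dr": [0,0,0],"jaw": 1}
    - {"slide": [-52,-1.3,1.7],"dr": [0,0,0],"jaw": 1}
    - {"slide": [-60,-1.3,1.7],"dr": [0,0,0],"jaw": 1}
    - {"slide": [-68,-1.3,1.7],"dr": [0,0,0],"jaw": 1}
    - {"slide": [-75,-1.3,1.7],"dr": [0,0,0],"jaw": 1}
    - {"slide": [-81,-1.3,1.7],"dr": [0,0,0],"jaw": 1}
    - {"slide": [-85,-1.3,1.7],"dr": [0,0,0],"jaw": 1}
    - {"slide": [-87,-1.3,1.7],"dr": [0,0,0],"jaw": 1}
    - {"slide": [-87,-1.3,1.7],"dr": [0,0,0],"jaw": 1}

```text
t: 15.2
tool_pos: [0.5212, 0.2274, 0.227]
orientation: [0.278, -3.127, -0.003]
force: [0.4, -0.7, 0.4]
opening: 0.0004
gripper_force: 0.0
```

```bash
python3 - <<'E'
from m import *
p,r,s=tool(); print(s['t'],p,s['force'],(p-dk)@dx)
for n in('wrist','top','scene'):
    im,d,q=grab(n); w=cloud(d,q); np.savez('x_'+n+'.npz',im=im,w=w); i=im.astype(int); w[np.isnan(w)]=9
    L=np.stack([(w-dk)@dx,(w-dk)@dy,w[...,2]],-1)
    m=(i[...,0]>90)&(i[...,1]<60)&(abs(L[...,1])<.045)&(abs(L[...,0])<.2)&(L[...,2]>.03)&(L[...,2]<.056)
    if m.sum()>20: P=L[m]; print(n,len(P),'x',np.percentile(P[:,0],[.5,99.5]).round(4),'y',np.percentile(P[:,1],[.5,99.5]).round(4),np.median(P[:,2]))
save('x_scene',read_camera('wrist')[0])
E
```

```text
15.2 [0.52119143 0.22742376 0.22700412] [ 0.36385061 -0.74236307  0.35269689] 0.0017393164634223264
wrist 536 x [0.0112 0.0924] y [-0.0292  0.0295] 0.045801718648949025
top 305 x [0.0442 0.1392] y [-0.0295  0.029 ] 0.04455356790171991
scene 1094 x [0.013  0.1415] y [-0.0293  0.0308] 0.046290359620576524
```

Request:
servo_tool:
  increments:
    - {"slide": [-2,0,0],"dr": [0,0,0],"jaw": 1}
    - {"slide": [-5,0,0],"dr": [0,0,0],"jaw": 1}
    - {"slide": [-7,0,0],"dr": [0,0,0],"jaw": 1}
    - {"slide": [-8,0,0],"dr": [0,0,0],"jaw": 1}
    - {"slide": [-8,0,0],"dr": [0,0,0],"jaw": 1}
    - {"slide": [-8,0,0],"dr": [0,0,0],"jaw": 1}

```text
t: 16.0
tool_pos: [0.5289, 0.2288, 0.227]
orientation: [0.278, -3.127, -0.003]
force: [0.1, -0.4, 0.2]
opening: 0.0008
gripper_force: 0.0
```

Request:
servo_tool:
  increments:
    - {"slide": [3,0,0],"dr": [0,0,0],"jaw": 1}
    - {"slide": [5,0,-5],"dr": [0,0,0],"jaw": 1}
    - {"slide": [5,0,-25],"dr": [0,0,0],"jaw": 0.8}
    - {"slide": [5,0,-60],"dr": [0,0,0],"jaw": 0.3}
    - {"slide": [5,0,-80],"dr": [0,0,0],"jaw": 0}
    - {"slide": [-40,0,-80],"dr": [0,0,0],"jaw": 0}
    - {"slide": [-85,0,-80],"dr": [0,0,0],"jaw": 0}
    - {"slide": [-105,0,-80],"dr": [0,0,0],"jaw": 0}
    - {"slide": [-105,0,-80],"dr": [0,0,0],"jaw": 0}
    - {"slide": [-105,0,-80],"dr": [0,0,0],"jaw": 0}

```text
t: 17.0
tool_pos: [0.6321, 0.2471, 0.3065]
orientation: [0.278, -3.126, -0.003]
force: [-0.4, -0.1, -0.2]
opening: 0.0602
gripper_force: 0.0
```

```bash
python3 - <<'E'
from m import *
p,r,s=tool(); print(s['t'],p,s['opening'])
for n in('wrist','top','scene'):
    im,d,q=grab(n); w=cloud(d,q); i=im.astype(int); w[np.isnan(w)]=9
    L=np.stack([(w-dk)@dx,(w-dk)@dy,w[...,2]],-1)
    m=(i[...,0]>90)&(i[...,1]<60)&(abs(L[...,1])<.045)&(abs(L[...,0])<.2)&(L[...,2]>.03)&(L[...,2]<.056)
    if m.sum()>20: P=L[m]; print(n,len(P),'x',np.percentile(P[:,0],[.5,99.5]).round(4),'y',np.percentile(P[:,1],[.5,99.5]).round(4),np.median(P[:,2]))
inc(dock(.1045,0,.205),down(190))
E
```

```text
17.0 [0.63210918 0.2471108  0.30649165] 0.06019496222971329
wrist 11362 x [0.0201 0.1475] y [-0.029   0.0294] 0.04587897510575097
top 118 x [0.02  0.099] y [-0.0303  0.0278] 0.04418895000190509
scene 816 x [0.0229 0.1504] y [-0.029   0.0303] 0.04585360789408903
slide [9.0, -0.6, 101.9] dr [0.002, -0.0026, 0.0031] rows>= 2.0
```

```bash
python3 - <<'E'
from m import *
p,r,s=tool(); D=down(188.1)
inc(case(.055,0,.42),D); inc(case(.055,0,.386),D,case(.055,0,.42),D); inc(case(.092,0,.386),D,case(.055,0,.42),D)
E
```

```text
slide [158.3, -502.4, -113.7] dr [0.002, -0.0026, 0.0362] rows>= 10.8
slide [0.0, 0.0, 34.0] dr [0.0, 0.0, 0.0] rows>= 0.7
slide [0.0, -37.0, 34.0] dr [0.0, 0.0, 0.0] rows>= 1.0
```

Request:
servo_tool:
  increments:
    - {"slide": [12,-38,-40],"dr": [0,0,0],"jaw": 1}
    - {"slide": [27,-85,-80],"dr": [0,0,0],"jaw": 1}
    - {"slide": [42,-132,-110],"dr": [0,0,0],"jaw": 1}
    - {"slide": [57,-180,-113.7],"dr": [0.001,-0.001,0.01],"jaw": 1}
    - {"slide": [72,-227,-113.7],"dr": [0.001,-0.001,0.01],"jaw": 1}
    - {"slide": [87,-275,-113.7],"dr": [0.001,-0.001,0.02],"jaw": 1}
    - {"slide": [102,-322,-113.7],"dr": [0.001,-0.001,0.02],"jaw": 1}
    - {"slide": [117,-370,-113.7],"dr": [0.002,-0.0026,0.03],"jaw": 1}
    - {"slide": [132,-417,-113.7],"dr": [0.002,-0.0026,0.036],"jaw": 1}
    - {"slide": [147,-464,-113.7],"dr": [0.002,-0.0026,0.036],"jaw": 1}
    - {"slide": [156,-494,-113.7],"dr": [0.002,-0.0026,0.036],"jaw": 1}
    - {"slide": [158.3,-502.4,-100],"dr": [0.002,-0.0026,0.036],"jaw": 1}
    - {"slide": [158.3,-502.4,-79.7],"dr": [0.002,-0.0026,0.036],"jaw": 1}
    - {"slide": [158.3,-508,-79.7],"dr": [0.002,-0.0026,0.036],"jaw": 1}
    - {"slide": [158.3,-520,-79.7],"dr": [0.002,-0.0026,0.036],"jaw": 1}
    - {"slide": [158.3,-528,-79.7],"dr": [0.002,-0.0026,0.036],"jaw": 1}
    - {"slide": [158.3,-534,-79.7],"dr": [0.002,-0.0026,0.036],"jaw": 1}
    - {"slide": [158.3,-538,-79.7],"dr": [0.002,-0.0026,0.036],"jaw": 1}
    - {"slide": [158.3,-538,-79.7],"dr": [0.002,-0.0026,0.036],"jaw": 1}

```text
t: 19.05
tool_pos: [0.5719, -0.3108, 0.3861]
orientation: [-0.221, 3.133, -0.001]
force: [0.2, -0.3, 0.0]
opening: 0.0006
gripper_force: 0.0
```

```bash
cat >> m.py <<'E'
def lid():
    for n in('top','scene'):
        im,d,q=grab(n); w=cloud(d,q); w[np.isnan(w)]=9; L=np.stack([(w-cc)@cx,(w-cc)@cy,w[...,2]],-1)
        for side in (-.06,.06):
            m=(L[...,2]>.11)&(L[...,2]<.225)&(abs(L[...,1]-side)<.03)&(L[...,0]>.06)&(L[...,0]<.135)
            if m.sum()>60: Q,c,nn=plane(L[m]); nn=nn*np.sign(-nn[0]); print(n,side,len(Q),'tilt out',np.degrees(np.arcsin(nn[2])).round(1),'x at z=.14',(c[0]-(.14-c[2])*nn[2]/nn[0]).round(4),nn.round(2))
E
python3 - <<'E'
from m import *
p,r,s=tool(); print(s['t'],p,(p-cc)@cx,(p-cc)@cy,s['force'],s['opening']); lid()
E
```

```text
19.05 [ 0.57187634 -0.31081431  0.38606483] 0.09101438344789525 0.002072983584208623 [ 0.22315997 -0.28314292  0.00925226] 0.0006389416297953673
top -0.06 407 tilt out 15.7 x at z=.14 0.0883 [-0.96 -0.    0.27]
top 0.06 156 tilt out 14.5 x at z=.14 0.0886 [-0.97  0.03  0.25]
scene -0.06 191 tilt out 15.3 x at z=.14 0.0853 [-0.96  0.    0.26]
scene 0.06 548 tilt out 15.6 x at z=.14 0.0856 [-0.96  0.01  0.27]
```

Request:
servo_tool:
  increments:
    - {"slide": [0,-2,0],"dr": [0,0,0],"jaw": 1}
    - {"slide": [0,-4,0],"dr": [0,0,0],"jaw": 1}
    - {"slide": [0,-6,0],"dr": [0,0,0],"jaw": 1}
    - {"slide": [0,-6,0],"dr": [0,0,0],"jaw": 1}
    - {"slide": [0,20,-40],"dr": [0,0,0],"jaw": 1}

```text
t: 19.65
tool_pos: [0.5674, -0.292, 0.4186]
orientation: [0.217, -3.125, -0.009]
force: [0.1, 0.8, -0.4]
opening: 0.0003
gripper_force: 0.0
```

```bash
python3 - <<'E'
from m import *
p,r,s=tool(); print(s['t'],p,s['force']); lid()
inc(dock(.1045,0,.31),down(190)); inc(dock(.1045,0,.215),down(190),dock(.1045,0,.31),down(190))
E
```

```text
19.65 [ 0.56741663 -0.29201229  0.418569  ] [ 0.05001861  0.82800713 -0.4190346 ]
top -0.06 323 tilt out 17.6 x at z=.14 0.0912 [-0.95 -0.    0.3 ]
top 0.06 60 tilt out 16.3 x at z=.14 0.0905 [-0.96  0.09  0.28]
scene -0.06 286 tilt out 18.5 x at z=.14 0.0875 [-0.95  0.01  0.32]
scene 0.06 595 tilt out 18.7 x at z=.14 0.0876 [-0.95 -0.01  0.32]
slide [-127.3, 522.2, 120.3] dr [-0.0045, 0.0067, -0.0322] rows>= 11.0
slide [0.0, 0.0, 95.0] dr [0.0, 0.0, 0.0] rows>= 1.9
```

Request:
servo_tool:
  increments:
    - {"slide": [-10,40,0],"dr": [0,0,0],"jaw": 0}
    - {"slide": [-21,85,0],"dr": [0,0,0],"jaw": 0}
    - {"slide": [-33,132,0],"dr": [0,0,0],"jaw": 0}
    - {"slide": [-45,180,0],"dr": [0,0,0],"jaw": 0}
    - {"slide": [-57,228,10],"dr": [0,0,-0.01],"jaw": 0}
    - {"slide": [-68,275,30],"dr": [0,0,-0.02],"jaw": 0}
    - {"slide": [-79,322,50],"dr": [0,0,-0.03],"jaw": 0}
    - {"slide": [-90,368,70],"dr": [0,0,-0.03],"jaw": 0}
    - {"slide": [-101,415,90],"dr": [0,0,-0.03],"jaw": 0}
    - {"slide": [-112,460,105],"dr": [0,0,-0.03],"jaw": 0}
    - {"slide": [-122,500,120],"dr": [-0.003,0.005,-0.032],"jaw": 0}
    - {"slide": [-127,522,120],"dr": [-0.003,0.005,-0.032],"jaw": 0}
    - {"slide": [-127,522,120],"dr": [-0.003,0.005,-0.032],"jaw": 0}
    - {"slide": [-127,522,120],"dr": [-0.003,0.005,-0.032],"jaw": 0}
    - {"slide": [-127,522,120],"dr": [-0.003,0.005,-0.032],"jaw": 0}

```text
t: 21.25
tool_pos: [0.6215, 0.2429, 0.3063]
orientation: [0.27, -3.126, -0.004]
force: [-0.2, 0.3, 0.5]
opening: 0.0929
gripper_force: 0.0
```

```bash
python3 - <<'E'
from m import *
p,r,s=tool(); print(s['t'],p,s['opening']); inc(dock(.1045,0,.215),down(190))
im,d,q=grab('wrist'); w=cloud(d,q); i=im.astype(int); w[np.isnan(w)]=9
L=np.stack([(w-dk)@dx,(w-dk)@dy,w[...,2]],-1)
m=(i[...,0]>90)&(i[...,1]<60)&(abs(L[...,1])<.045)&(abs(L[...,0])<.2)&(L[...,2]>.03)&(L[...,2]<.056)
rect(L[m],'plate in dock')
E
```

```text
21.25 [0.62148278 0.24293926 0.30631669] 0.0929174062225799
slide [-1.6, 1.8, 91.3] dr [0.0026, -0.0035, -0.0022] rows>= 1.8
plate in dock 11012 [84.4  0.8] [130.2  60.6] 0.4 z [44.8 45.9 46.9]
```

Request:
servo_tool:
  increments:
    - {"slide": [-1.5,2,20],"dr": [0.002,-0.003,-0.002],"jaw": 0}
    - {"slide": [-1.5,2,50],"dr": [0.002,-0.003,-0.002],"jaw": 0}
    - {"slide": [-1.5,2,78],"dr": [0.002,-0.003,-0.002],"jaw": 0}
    - {"slide": [-1.5,2,91],"dr": [0.002,-0.003,-0.002],"jaw": 0}
    - {"slide": [-1.5,2,91],"dr": [0.002,-0.003,-0.002],"jaw": 0}
    - {"slide": [-1.5,2,91],"dr": [0.002,-0.003,-0.002],"jaw": 0}
    - {"slide": [-1.5,2,91],"dr": [0.002,-0.003,-0.002],"jaw": 0}

```text
t: 22.0
tool_pos: [0.6228, 0.2465, 0.2172]
orientation: [-0.274, 3.128, 0.003]
force: [0.0, 0.1, -1.1]
opening: 0.0933
gripper_force: 0.0
```

```bash
python3 - <<'E'
from m import *
p,r,s=tool(); print(s['t'],p,s['force']); inc(dock(.1045,0.0008,.215),down(190))
E
```

```text
22.0 [0.62284819 0.24652739 0.21716478] [ 0.03954216  0.1263562  -1.11114621]
slide [0.7, -0.5, 2.2] dr [0.0015, 0.002, 0.0004] rows>= 0.0
```

Request:
servo_tool:
  increments:
    - {"slide": [0.5,-0.5,1.5],"dr": [0,0,0],"jaw": 0.25}
    - {"slide": [0.5,-0.5,1.5],"dr": [0,0,0],"jaw": 0.3}
    - {"slide": [0.5,-0.5,1.5],"dr": [0,0,0],"jaw": 0.5}
    - {"slide": [0.5,-0.5,1.5],"dr": [0,0,0],"jaw": 0.5}
    - {"slide": [0.5,-0.5,1.5],"dr": [0,0,0],"jaw": 0.5}
    - {"slide": [0.5,-0.5,1.5],"dr": [0,0,0],"jaw": 0.5}
    - {"slide": [0.5,-0.5,1.5],"dr": [0,0,0],"jaw": 0.5}
  force: 25

```text
t: 22.7
tool_pos: [0.6214, 0.246, 0.2133]
orientation: [0.275, -3.128, -0.002]
force: [-0.0, 0.6, 0.4]
opening: 0.0593
gripper_force: 25.0
```

Request:
servo_tool:
  increments:
    - {"slide": [0.5,-0.5,-5],"dr": [0,0,0],"jaw": 0.5}
    - {"slide": [0.5,-0.5,-20],"dr": [0,0,0],"jaw": 0.5}
    - {"slide": [0.5,-0.5,-45],"dr": [0,0,0],"jaw": 0.5}
    - {"slide": [0.5,-0.5,-80],"dr": [0,0,0],"jaw": 0.5}
    - {"slide": [0.5,-0.5,-115],"dr": [0,0,0],"jaw": 0.5}
    - {"slide": [0.5,-0.5,-145],"dr": [0,0,0],"jaw": 0.5}
    - {"slide": [0.5,-0.5,-155],"dr": [0,0,0],"jaw": 0.5}
    - {"slide": [0.5,-0.5,-155],"dr": [0,0,0],"jaw": 0.5}
    - {"slide": [0.5,-0.5,-155],"dr": [0,0,0],"jaw": 0.5}

```text
t: 23.6
tool_pos: [0.6209, 0.2451, 0.3669]
orientation: [0.275, -3.126, -0.001]
force: [-0.1, -0.3, -1.7]
opening: 0.0595
gripper_force: 25.0
```

```bash
cat >> m.py <<'E'
def held():
    im,d,q=grab('wrist'); p,r,s=tool(); w=cloud(d,q); i=im.astype(int); w[np.isnan(w)]=9
    T=r.inv().apply((w-p).reshape(-1,3)).reshape(w.shape)
    m=(i[...,0]>80)&(i[...,1]<60)&(abs(T[...,2]-.172)<.03)&(abs(T[...,1])<.04)&(abs(T[...,0])<.13)
    P=T[m]; Q,c,n=plane(P); n=n*np.sign(n[2]); print(len(P),'held x',np.percentile(P[:,0],[.5,99.5]).round(4),'y',np.percentile(P[:,1],[.5,99.5]).round(4),'z at x=0',(c[2]+c[0]*n[0]/n[2]).round(4),'n',n.round(3)); return im
E
python3 - <<'E'
from m import *
im=held(); save('w5',im)
p,r,s=tool(); print(s['t'],p,s['opening'],s['q'])
inc(case(-.008,.018,.40),down(188.1))
E
```

```text
23409 held x [-0.027   0.0832] y [-0.0299  0.0288] z at x=0 0.1665 n [-0.006  0.     1.   ]
23.65 [0.62071165 0.24504573 0.36588796] 0.059573360419438205 [ 2.98844502e-01  3.32105142e-01  1.32630808e+00  1.24347865e-03
  1.48778111e+00 -1.44730144e+00]
slide [125.9, -440.4, -33.8] dr [0.0006, -0.0047, 0.0339] rows>= 9.2
```

Request:
servo_tool:
  increments:
    - {"slide": [8,-28,-15],"dr": [0,0,0],"jaw": 0.5}
    - {"slide": [20,-70,-34],"dr": [0,0,0.004],"jaw": 0.5}
    - {"slide": [32,-112,-34],"dr": [0,-0.001,0.008],"jaw": 0.5}
    - {"slide": [45,-156,-34],"dr": [0,-0.002,0.012],"jaw": 0.5}
    - {"slide": [57,-200,-34],"dr": [0,-0.002,0.016],"jaw": 0.5}
    - {"slide": [70,-244,-34],"dr": [0,-0.003,0.02],"jaw": 0.5}
    - {"slide": [82,-288,-34],"dr": [0,-0.003,0.024],"jaw": 0.5}
    - {"slide": [95,-332,-34],"dr": [0,-0.004,0.028],"jaw": 0.5}
    - {"slide": [107,-374,-34],"dr": [0,-0.004,0.032],"jaw": 0.5}
    - {"slide": [117,-410,-34],"dr": [0,-0.004,0.034],"jaw": 0.5}
    - {"slide": [124,-433,-34],"dr": [0,-0.004,0.034],"jaw": 0.5}
    - {"slide": [126,-439,-34],"dr": [0,-0.004,0.034],"jaw": 0.5}
    - {"slide": [126,-439,-34],"dr": [0,-0.004,0.034],"jaw": 0.5}
    - {"slide": [126,-439,-34],"dr": [0,-0.004,0.034],"jaw": 0.5}

```text
t: 25.05
tool_pos: [0.5738, -0.2081, 0.4008]
orientation: [-0.222, 3.133, 0.004]
force: [-0.5, 1.0, -1.2]
opening: 0.0595
gripper_force: 25.0
```

```bash
python3 - <<'E'
from m import *
held()
p,r,s=tool(); print(s['t'],p,s['opening'],(p-cc)@cx,(p-cc)@cy)
inc(case(-.009,.019,.244),down(188.1))
E
```

```text
23531 held x [-0.0263  0.0839] y [-0.0302  0.0287] z at x=0 0.1679 n [-0.004 -0.     1.   ]
25.1 [ 0.57396307 -0.20776351  0.40119214] 0.05954029635262015 -0.010714323572401043 0.01865887619787978
slide [-0.1, -2.1, 157.2] dr [0.0022, 0.0017, 0.0011] rows>= 3.1
```

Request:
servo_tool:
  increments:
    - {"slide": [0,-2,15],"dr": [0.002,0.002,0],"jaw": 0.5}
    - {"slide": [0,-2,45],"dr": [0.002,0.002,0],"jaw": 0.5}
    - {"slide": [0,-2,78],"dr": [0.002,0.002,0],"jaw": 0.5}
    - {"slide": [0,-2,108],"dr": [0.002,0.002,0],"jaw": 0.5}
    - {"slide": [0,-2,132],"dr": [0.002,0.002,0],"jaw": 0.5}
    - {"slide": [0,-2,147],"dr": [0.002,0.002,0],"jaw": 0.5}
    - {"slide": [0,-2,154],"dr": [0.002,0.002,0],"jaw": 0.5}
    - {"slide": [0,-2,155],"dr": [0.002,0.002,0],"jaw": 0.5}
    - {"slide": [0,-2,155],"dr": [0.002,0.002,0],"jaw": 0.5}
    - {"slide": [0,-2,155],"dr": [0.002,0.002,0],"jaw": 0.5}

```text
t: 26.1
tool_pos: [0.5751, -0.2111, 0.2487]
orientation: [-0.222, 3.131, -0.003]
force: [0.3, 0.1, -1.5]
opening: 0.0597
gripper_force: 25.0
```

Request:
servo_tool:
  increments:
    - {"slide": [0,0,1],"dr": [0,0,0],"jaw": 0.5}
    - {"slide": [0,0,2],"dr": [0,0,0],"jaw": 0.5}
    - {"slide": [0,0,2],"dr": [0,0,0],"jaw": 0.5}
    - {"slide": [0,0,2],"dr": [0,0,0],"jaw": 0.5}

```text
t: 26.5
tool_pos: [0.5744, -0.2109, 0.245]
orientation: [-0.222, 3.133, -0.001]
force: [0.2, -0.5, 0.1]
opening: 0.0597
gripper_force: 25.0
```

```bash
python3 - <<'E'
from m import *
held()
p,r,s=tool(); print(s['t'],p,s['opening'],(p-cc)@cx,(p-cc)@cy,s['force'],s['wrist_torque'])
E
```

```text
26617 held x [-0.0716  0.1092] y [-0.0366  0.0364] z at x=0 0.1674 n [-0.006 -0.002  1.   ]
26.55 [ 0.57439469 -0.21082791  0.24500141] 0.05955640235563628 -0.007619671382842562 0.01865441832354025 [ 0.30383143  0.3093338  -0.60011642] [ 0.0963758  -0.01038658  0.02870879]
```

Request:
servo_tool:
  increments:
    - {"slide": [0,-1,1],"dr": [0,0,0],"jaw": 0.5}
    - {"slide": [0,-1,2],"dr": [0,0,0],"jaw": 0.5}
    - {"slide": [0,-1,3],"dr": [0,0,0],"jaw": 0.5}
    - {"slide": [0,-1,3],"dr": [0,0,0],"jaw": 0.5}
    - {"slide": [0,-1,3],"dr": [0,0,0],"jaw": 0.5}

```text
t: 27.05
tool_pos: [0.5745, -0.2118, 0.2419]
orientation: [-0.222, 3.133, -0.001]
force: [-0.5, -0.4, -1.0]
opening: 0.0596
gripper_force: 25.0
```

Request:
servo_tool:
  increments:
    - {"slide": [0,0,0.5],"dr": [0,0,0],"jaw": 0.5}
    - {"slide": [0,0,1],"dr": [0,0,0],"jaw": 0.5}
    - {"slide": [0,0,1],"dr": [0,0,0],"jaw": 0.5}
    - {"slide": [0,0,1],"dr": [0,0,0],"jaw": 0.5}

```text
t: 27.45
tool_pos: [0.5745, -0.2118, 0.2409]
orientation: [-0.222, 3.133, -0.001]
force: [-0.1, -0.9, -0.9]
opening: 0.0599
gripper_force: 25.0
```

Request:
servo_tool:
  increments:
    - {"slide": [0,0,0.5],"dr": [0,0,0],"jaw": 0.5}
    - {"slide": [0,0,0.8],"dr": [0,0,0],"jaw": 0.5}
    - {"slide": [0,0,0.8],"dr": [0,0,0],"jaw": 0.5}
    - {"slide": [0,0,0.8],"dr": [0,0,0],"jaw": 0.5}

```text
t: 27.85
tool_pos: [0.5746, -0.2118, 0.2404]
orientation: [-0.222, 3.133, -0.001]
force: [-1.0, 1.6, 1.8]
opening: 0.0593
gripper_force: 25.0
```

```bash
python3 - <<'E'
from m import *
f=[]
for _ in range(3):
    p,r,s=tool(); f.append(np.r_[s['force'],s['wrist_torque']]); held()
print(p,np.mean(f,0).round(2),s['t'])
E
```

```text
26928 held x [-0.0715  0.1094] y [-0.0369  0.0367] z at x=0 0.1674 n [-0.001 -0.001  1.   ]
26961 held x [-0.0714  0.1094] y [-0.0368  0.037 ] z at x=0 0.1674 n [-0.001 -0.001  1.   ]
26948 held x [-0.0714  0.1094] y [-0.0368  0.037 ] z at x=0 0.1674 n [-0.001 -0.001  1.   ]
[ 0.57462228 -0.211832    0.24039053] [-1.23  1.06  1.86  0.17  0.18  0.04] 27.95
```

Request:
servo_tool:
  increments:
    - {"slide": [0,0,0.3],"dr": [0,0,0],"jaw": 0.33}
    - {"slide": [0,0,0.3],"dr": [0,0,0],"jaw": 0.28}
    - {"slide": [0,0,0.3],"dr": [0,0,0],"jaw": 0.27}
    - {"slide": [0,0,0.3],"dr": [0,0,0],"jaw": 0.27}

```text
t: 28.4
tool_pos: [0.5745, -0.2118, 0.2397]
orientation: [-0.222, 3.133, -0.001]
force: [-0.7, 0.0, -0.2]
opening: 0.0678
gripper_force: 0.0
```

Request:
servo_tool:
  increments:
    - {"slide": [0,0,-4],"dr": [0,0,0],"jaw": 0.27}
    - {"slide": [0,0,-12],"dr": [0,0,0],"jaw": 0.27}
    - {"slide": [0,0,-25],"dr": [0,0,0],"jaw": 0.27}
    - {"slide": [0,0,-50],"dr": [0,0,0],"jaw": 0.27}
    - {"slide": [0,0,-85],"dr": [0,0,0],"jaw": 0.27}
    - {"slide": [0,0,-130],"dr": [0,0,0],"jaw": 0.27}
    - {"slide": [0,0,-175],"dr": [0,0,0],"jaw": 0.5}
    - {"slide": [0,0,-215],"dr": [0,0,0],"jaw": 1}
    - {"slide": [0,0,-215],"dr": [0,0,0],"jaw": 1}

```text
t: 29.3
tool_pos: [0.5751, -0.2119, 0.4649]
orientation: [-0.221, 3.121, -0.012]
force: [0.9, -0.4, 1.0]
opening: 0.0482
gripper_force: 0.0
```

```bash
python3 - <<'E'
from m import *
im,d,q=grab('wrist'); save('w6',im); w=cloud(d,q); i=im.astype(int); w[np.isnan(w)]=9
L=np.stack([(w-cc)@cx,(w-cc)@cy,w[...,2]],-1)
m=(i[...,0]>80)&(i[...,1]<60)&(abs(L[...,1])<.09)&(abs(L[...,0])<.066)&(L[...,2]>.05)
rect(L[m],'plate in case'); lid()
p,r,s=tool(); print(s['t'],p,s['q'])
E
```

```text
plate in case 5534 [3.8 0.2] [179.7 123.5] 89.9 z [68.2 72.9 74.6]
top -0.06 80 tilt out 18.8 x at z=.14 0.0904 [-0.95  0.03  0.32]
scene -0.06 307 tilt out 18.0 x at z=.14 0.0879 [-0.95  0.    0.31]
scene 0.06 601 tilt out 18.2 x at z=.14 0.0878 [-0.95  0.    0.31]
29.45 [ 0.57428419 -0.21154318  0.45542501] [-4.36547188e-01  1.46532341e-01  1.37893962e+00 -4.66569843e-04
  1.61426639e+00 -2.14866197e+00]
```

View pics/w6.png

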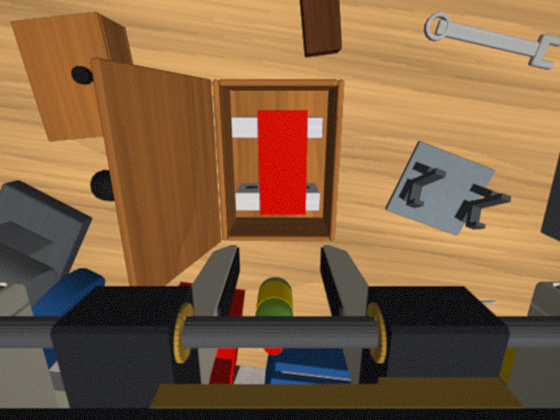

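w6 shows the red plate across both jaws inside the rim at (283,160). The lid leans out at (165,170), and its knob is behind it at (102,185). Next I'll close the lid, pushing beside the knob.

```bash
python3 - <<'E'
from m import *
D=down(188.1); inc(case(.165,-.045,.462),D)
inc(case(.165,-.045,.38),D,case(.165,-.045,.462),D)
E
```

```text
slide [63.4, -171.9, -6.4] dr [-0.0014, 0.0013, -0.0001] rows>= 3.7
slide [0.0, 0.0, 82.0] dr [0.0, 0.0, 0.0] rows>= 1.6
```

Request:
servo_tool:
  increments:
    - {"slide": [12,-34,-7],"dr": [0,0,0],"jaw": 1}
    - {"slide": [28,-76,-7],"dr": [0,0,0],"jaw": 1}
    - {"slide": [44,-120,-7],"dr": [0,0,0],"jaw": 1}
    - {"slide": [58,-158,-7],"dr": [0,0,0],"jaw": 1}
    - {"slide": [63,-172,-7],"dr": [0,0,0],"jaw": 1}
    - {"slide": [63,-172,-7],"dr": [0,0,0],"jaw": 1}
    - {"slide": [63,-172,15],"dr": [0,0,0],"jaw": 1}
    - {"slide": [63,-172,45],"dr": [0,0,0],"jaw": 1}
    - {"slide": [63,-172,68],"dr": [0,0,0],"jaw": 1}
    - {"slide": [63,-172,76],"dr": [0,0,0],"jaw": 1}
    - {"slide": [63,-172,76],"dr": [0,0,0],"jaw": 1}
    - {"slide": [63,-172,76],"dr": [0,0,0],"jaw": 1}

```text
t: 30.65
tool_pos: [0.5369, -0.3902, 0.3802]
orientation: [-0.223, 3.132, -0.002]
force: [0.2, 0.2, 0.4]
opening: 0.0002
gripper_force: 0.0
```

```bash
python3 - <<'E'
from m import *
p,r,s=tool(); D=down(188.1); print(s['t'],s['opening'],s['force'],[(p-cc)@cx,(p-cc)@cy,p[2]],s['q'].round(2))
inc(p,D)
h=.014
print([(.130,.19),(.110,.19),(.1,.19)])
for f in (90,80,70,60,50,40,30,20,10,5,0):
    f=np.radians(f); d=np.array([-np.cos(f),np.sin(f)]);n=np.array([np.sin(f),np.cos(f)])
    c=np.array([.073+h,.085])+.105*d+.008*n
    t=case(c[0],-.045,c[1]+.186); print(np.degrees(f).round(),(r.inv().apply(t-p)*1000).round(1))
E
```

```text
30.65 0.00018137393731846587 [0.21607939 0.23387638 0.37856218] [np.float64(0.16465936642701115), np.float64(-0.04378114441629058), np.float64(0.3802068200666695)] [-0.71  0.31  1.33 -0.    1.5  -2.42]
slide [0.0, 0.0, 0.0] dr [-0.0017, 0.0014, 0.0008] rows>= 0.0
[(0.13, 0.19), (0.11, 0.19), (0.1, 0.19)]
90.0 [ 1.2 69.7  4.1]
80.0 [ 1.2 88.   4.3]
70.0 [  1.1 106.1   7.6]
60.0 [  1.1 123.3  14.1]
50.0 [  1.1 139.1  23.4]
40.0 [  1.1 153.   35.3]
30.0 [  1.2 164.7  49.5]
20.0 [  1.2 173.7  65.5]
10.0 [  1.2 179.8  82.8]
5.0 [  1.2 181.7  91.8]
0.0 [  1.2 182.8 100.9]
```

Request:
servo_tool:
  increments:
    - {"slide": [1,8,1],"dr": [0,0,0],"jaw": 1}
    - {"slide": [1,20,3],"dr": [0,0,0],"jaw": 1}
    - {"slide": [1,32,4],"dr": [0,0,0],"jaw": 1}
    - {"slide": [1,45,4],"dr": [0,0,0],"jaw": 1}
    - {"slide": [1,58,4],"dr": [0,0,0],"jaw": 1}
    - {"slide": [1,70,4],"dr": [0,0,0],"jaw": 1}
    - {"slide": [1,88,4.3],"dr": [0,0,0],"jaw": 1}
    - {"slide": [1,106,7.6],"dr": [0,0,0],"jaw": 1}
    - {"slide": [1,123,14],"dr": [0,0,0],"jaw": 1}
    - {"slide": [1,139,23.4],"dr": [0,0,0],"jaw": 1}
    - {"slide": [1,153,35.3],"dr": [0,0,0],"jaw": 1}
    - {"slide": [1,159,42.5],"dr": [0,0,0],"jaw": 1}
    - {"slide": [1,164.7,49.5],"dr": [0,0,0],"jaw": 1}
    - {"slide": [1,169.5,57.5],"dr": [0,0,0],"jaw": 1}
    - {"slide": [1,173.7,65.5],"dr": [0,0,0],"jaw": 1}
    - {"slide": [1,177,74],"dr": [0,0,0],"jaw": 1}
    - {"slide": [1,179.8,82.8],"dr": [0,0,0],"jaw": 1}
    - {"slide": [1,181,89],"dr": [0,0,0],"jaw": 1}
    - {"slide": [1,181.7,91.8],"dr": [0,0,0],"jaw": 1}
    - {"slide": [1,181.7,91.8],"dr": [0,0,0],"jaw": 1}

```text
t: 32.65
tool_pos: [0.5096, -0.2112, 0.2863]
orientation: [0.221, -3.133, 0.001]
force: [-0.4, 0.9, 0.0]
opening: 0.0002
gripper_force: 0.0
```

```bash
cat >> m.py <<'E'
def lid2():
    for n in('top','scene'):
        im,d,q=grab(n); w=cloud(d,q); w[np.isnan(w)]=9; L=np.stack([(w-cc)@cx,(w-cc)@cy,w[...,2]],-1)
        m=(L[...,2]>.08)&(L[...,2]<.135)&(abs(L[...,1]-.06)<.03)&(abs(L[...,0])<.068)
        if m.sum()>60: Q,c,nn=plane(L[m]); print(n,len(Q),'lid deg',np.degrees(np.arctan2(nn[0],nn[2])).round(2),'z@hinge',(c[2]-(.073-c[0])*nn[0]/nn[2]).round(4),'z@free',(c[2]-(-.073-c[0])*nn[0]/nn[2]).round(4))
E
python3 - <<'E'
from m import *
p,r,s=tool(); print(s['t'],s['force'],[(p-cc)@cx,(p-cc)@cy,p[2]]); lid2()
E
```

```text
32.65 [-0.42912544  0.87418203  0.04440641] [np.float64(-0.016417856290646172), np.float64(-0.045590209146933645), np.float64(0.2862801119629068)]
top 562 lid deg 3.91 z@hinge 0.092 z@free 0.102
scene 717 lid deg 3.47 z@hinge 0.0936 z@free 0.1024
```

Request:
servo_tool:
  increments:
    - {"slide": [0,0,2],"dr": [0,0,0],"jaw": 1}
    - {"slide": [0,0,4],"dr": [0,0,0],"jaw": 1}
    - {"slide": [0,0,5.5],"dr": [0,0,0],"jaw": 1}
    - {"slide": [0,0,6.3],"dr": [0,0,0],"jaw": 1}
    - {"slide": [0,0,6.3],"dr": [0,0,0],"jaw": 1}
    - {"slide": [0,0,6.3],"dr": [0,0,0],"jaw": 1}

```text
t: 33.35
tool_pos: [0.5097, -0.2112, 0.2806]
orientation: [-0.222, 3.133, -0.001]
force: [0.7, 0.1, 0.4]
opening: 0.0006
gripper_force: 0.0
```

Request:
servo_tool:
  increments:
    - {"slide": [0,0,0.5],"dr": [0,0,0],"jaw": 1}
    - {"slide": [0,0,0.9],"dr": [0,0,0],"jaw": 1}
    - {"slide": [0,0,0.9],"dr": [0,0,0],"jaw": 1}

```text
t: 33.65
tool_pos: [0.5098, -0.2112, 0.2799]
orientation: [-0.222, 3.133, -0.001]
force: [-1.2, 0.4, 1.5]
opening: 0.0002
gripper_force: 0.9
```

Request:
servo_tool:
  increments:
    - {"slide": [0,0,0.4],"dr": [0,0,0],"jaw": 1}
    - {"slide": [0,0,0.7],"dr": [0,0,0],"jaw": 1}
    - {"slide": [0,0,0.7],"dr": [0,0,0],"jaw": 1}

```text
t: 33.95
tool_pos: [0.5098, -0.2112, 0.2798]
orientation: [-0.222, 3.133, -0.001]
force: [-3.4, 1.5, 7.0]
opening: 0.0004
gripper_force: 3.6
```

```bash
python3 - <<'E'
from m import *
p,r,s=tool(); print(s['t'],s['force'],p); lid2()
E
```

```text
33.95 [-3.40457794  1.48338624  6.96789822] [ 0.5098042  -0.21118501  0.27983371]
top 649 lid deg -0.01 z@hinge 0.0922 z@free 0.0922
scene 726 lid deg -0.09 z@hinge 0.0937 z@free 0.0935
```

Request:
servo_tool:
  increments:
    - {"slide": [0,0,0.5],"dr": [0,0,0],"jaw": 1}
    - {"slide": [0,0,0.5],"dr": [0,0,0],"jaw": 1}
    - {"slide": [0,0,-5],"dr": [0,0,0],"jaw": 1}
    - {"slide": [0,0,-25],"dr": [0,0,0],"jaw": 1}
    - {"slide": [0,0,-60],"dr": [0,0,0],"jaw": 1}
    - {"slide": [0,0,-100],"dr": [0,0,0],"jaw": 1}
    - {"slide": [0,0,-130],"dr": [0,0,0],"jaw": 1}
    - {"slide": [0,0,-130],"dr": [0,0,0],"jaw": 1}
    - {"slide": [0,0,-130],"dr": [0,0,0],"jaw": 1}

```text
t: 34.95
tool_pos: [0.5099, -0.2112, 0.41]
orientation: [-0.221, 3.131, -0.003]
force: [0.2, 0.1, -0.7]
opening: 0.0004
gripper_force: 0.0
```

```bash
python3 - <<'E'
from m import *
lid2(); save('end',read_camera('scene')[0])
E
```

```text
top 506 lid deg -0.49 z@hinge 0.0929 z@free 0.0916
scene 708 lid deg -0.38 z@hinge 0.0942 z@free 0.0932
```

View pics/end.png

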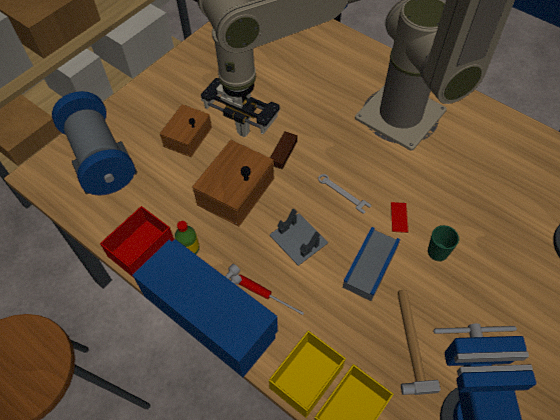

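The final picture shows the case closed at (235,180), the rack and dock empty, and the other items where they were.

```bash
python3 -c "
from plant import close_job; print(close_job())"
```

```text
the job is handed in; nothing more can be done
None
```

The job is handed in, at about 35 s of the 72 s limit: the jaw stands beside its twin, the red plate lies across both jaws below the rim, and the lid is fully closed; I also pushed the lid slightly further open before packing the plate, to make room for the gripper.

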